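# Make up a cheese tasting board

## Robot

A 6-joint arm with a two-finger parallel gripper is mounted at the origin on the work surface. World frame = base frame: x ahead of the robot, y to its left, z up, the work surface at z = 0. Lengths are in m, angles in rad, forces in N, time in s.
With the tool pointing down it reaches from about 0.35 to 0.975 m from the base axis. Payload 7.1 kg.
Tool frame: the origin (TCP) lies midway between the tips of the shut fingers; the grasp point (between the pads) lies 19 mm behind it (bot.grip_point_offset is the distance from the TCP to the grasp point, in m); z points along the fingers, y is the line along which they close (so a half turn about z gives the same grasp; the last joint's range is limited). The gripper opens to 88 mm and grips with 3 to 60 N. Pads are 20 mm wide; open, the fingers measure 115 mm over their backs; the gripper's body (75 mm by 178 mm) begins 61 mm behind the grasp point.
Start: joints at [-1.334, 0.423, 1.63, -0, 1.089, -0.019], TCP at [0.158, -0.605, 0.223] pointing down, gripper open.
Joint ranges: [-3, 3], [-0.9, 2.11], [0.09, 2.58], [-1.31, 4.45], [0.11, 2.69], [-2.54, 2.54]. Speed limits (rad/s): [2.39, 2.39, 3.01, 3.14, 3.14, 3.14].

## Interface

Orientations are given as a unit quaternion [w, x, y, z].
In Python, from cell import bot gives the robot as it stands. The module is installed in compiled form; this text tells all that it offers.
- The arm moves only by the tool drive_tool, never from a script. Its argument "steps" is one flat list of numbers, 4 for each row, row after row: the shift along the tool's x, y, z in m, then the turn about the tool's z in degrees. A call has 1 to 5 rows; each row is the pose to reach, as a shift and turn from the pose commanded when the call began, along the tool's axes at that moment; what a row does not reach only later rows make up. A row lasts 1/10 s, in which the tool goes at most 50 mm and 8.59 degrees, less where a joint would pass 70% of its speed; a pose out of reach is approached as far as the arm can. A call with a gripper value outside its range is refused whole. "gripper" is the closure, from -1 (fully open) to 1 (shut), set as the call begins (left out, the last holds). The fingers move at their own pace and stop on an object; the grip force is fixed at half the most. Time passes only in rows, so rows that repeat a pose let the fingers close. It gives the time, the measured TCP pose, the force, the opening and the grip force at its end, in the units of the state.
- bot.get_state(): the state, without advancing time (a new reading comes with each control period).
- bot.grab_frame(name): name is "side" or "top"; returns a dict with "color" (420x560x3 uint8, blue, green, red), "K" (3x3 intrinsics, pixels), "world_to_cam" (4x4, takes a point from world to camera coordinates). Camera axes: x right, y down, z forward; pixel columns grow to the right and rows downward; lengths in m; the calibration is good to about 2 mm. A picture is of the moment at which its call begins. There is no depth.
- bot.close_job(): hands the job in; it is judged then, once.
The state is a dict: "time": time; "joint_positions": joint angles; "joint_velocities": joint speeds; "joint_torque": joint torques, N m; "ee_pos": TCP position; "ee_rot": TCP orientation; "ft_force": force on the tool from outside, world axes, zero at the start; "ft_torque": the same for the moment, N m; "grip_width": finger opening in m; "grasp_force": force on a finger pad.
Only numpy, scipy, OpenCV 4.12 (cv2) and the standard library are available. Lean on these libraries where they do the work, as an engineer would, in place of code of your own. Each camera call takes 0.05 s, during which the arm holds its last target. There are 200 camera calls.

## Task

Make up the tasting board: lay the big round cheese flat in the middle of the wooden board, the square cheese to its left and the bar cheese to its right (left and right as seen from the robot), in one straight row along the board with about 4 cm clear between neighbours, the square one lined up with the board's edges and the bar lying across the board. Then set the small fluted cheese upright and centred on top of the big round one. Leave the mould, the salt jar and the steel weight where they stand.

Things in the scene. Friction and masses are not known exactly. Their poses are not given: they have to be found in the camera images.
- round_cheese: big white round cheese, a flat disc of 66 mm diameter and 30 mm height, lying free on the steel table (not one of the larger ones in the tubs at the sides); origin at the centre of its underside, z up; about 0.11 kg
- square_cheese: square cream-coloured cheese, 56 x 56 mm and 28 mm high, standing on the rack behind its front rail; origin at the centre of its underside, x and y along its sides, z up; about 0.1 kg
- bar_cheese: bar-shaped cheese, 90 mm long (its x), 40 mm wide (its y), 34 mm high, lying on the steel table with its long side pointing roughly away from the robot; origin at the centre of its underside; about 0.13 kg
- fluted_cheese: small round straw-coloured cheese with fluted sides and a darker dimple on top, 50 mm diameter, 34 mm high, standing on the rack behind its front rail; origin at the centre of its underside, z up; about 0.065 kg
- board: flat wooden board, fixed to the table, 130 mm deep (its x, pointing away from the robot), 300 mm long (its y, pointing to the robot's left), 20 mm thick, with a darker strip across it near either end; empty at the start; origin at the centre of its underside, so that its top is 20 mm above the origin
- rack: low fixed wooden rack on steel feet, open above and at the ends, 120 mm deep (its x, away from the robot), 260 mm long (its y, to the left); origin at the centre of its underside, its board's top 40 mm above; steel rails along the front and back edges, 8 mm thick, 104 mm apart, 20 mm higher than the board. Two cheeses stand on it, 120 mm apart, turned up to 0.3 rad from it
- mould: empty white plastic cheese mould, a round open cup of 80 mm rim diameter and 60 mm height, standing on the table in a row with the round and the bar cheese; origin at the centre of its underside; a bystander, to be left alone
- salt_jar: glass jar with paper band and steel cap, 56 mm diameter, 75 mm high; origin at the centre of its underside; a bystander, to be left alone
- press_weight: dark steel cylinder, 60 mm diameter, 50 mm high; origin at the centre of its underside; a bystander, to be left alone
Not all that is in view belongs to the job. Of the things that look like the bar_cheese, the smallest one is meant.

How it is judged:
By the outcome, as a careful person would: the job done as asked, in the order asked, and still so for the second after the job is handed in, with the robot touching nothing.
It also fails if it takes over 120 s, if anything falls off the work surface, if the arm or the gripper's body presses on something with over 40 N, if the wrist force passes 120 N, or if a joint passes its speed limit or range.

## Working session

There is one attempt and no reset: what is moved stays moved. The work goes in short steps, Python scripts to look and compute and a tool call to move; the robot and the scene stay as the last step left them, time stands still between calls to the robot, and variables do not carry over. Pictures are saved under pics/ and viewed, at most 14 in all, crops included, and the job is handed in when it is done.

Besides the shell and the picture viewer there is one more tool, called by a JSON object that holds its "api" and its "payload". drive_tool: Moves the arm, as the interface text tells. Its arguments: {"type":"object","properties":{"steps":{"type":"array","items":{"type":"number"}},"gripper":{"type":"number"}},"required":["steps"]}

```bash
mkdir -p pics; cat > h.py <<'E'
import cv2,numpy as np
from cell import bot
def cast(f,u,v,z):
    M=f["world_to_cam"];R=M[:3,:3];t=M[:3,3];c=-R.T@t
    d=R.T@np.linalg.inv(f["K"])@np.array([u,v,1.]);return c+d*(z-c[2])/d[2]
def proj(f,p):
    q=f["world_to_cam"]@np.append(p,1);q=f["K"]@q[:3];return q[:2]/q[2]
E
python3 - <<'E'
from h import *
for n in("top","side"):
    f=bot.grab_frame(n);cv2.imwrite(f"pics/{n}0.png",f["color"])
    M=f["world_to_cam"];print(n,-M[:3,:3].T@M[:3,3],M[2,:3],f["K"][0,0])
s=bot.get_state();print(s["time"],s["ee_pos"],s["ee_rot"],bot.grip_point_offset,s["grip_width"])
E
```

```text
top [0.39267308 0.00524895 1.07331723] [ 0.21967328  0.01121813 -0.975509  ] 449.5059902254734
side [0.22640069 0.82736883 0.71044353] [ 0.36835641 -0.74192521 -0.56023257] 423.3759461625518
0.1 [ 0.15803921 -0.6041695   0.22196805] [-6.94201387e-04  9.91832777e-01  1.27543151e-01 -7.72929150e-05] 0.0187 0.08765653005801058
```

View pics/top0.png

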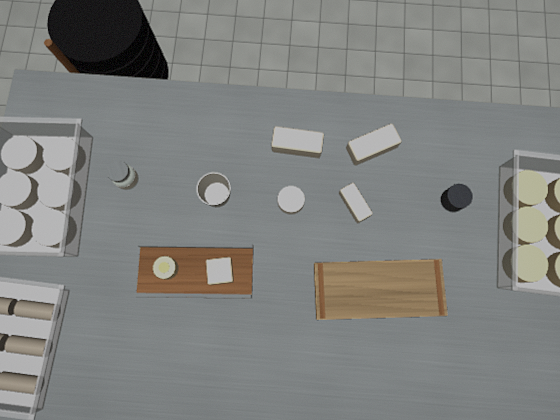

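View pics/side0.png

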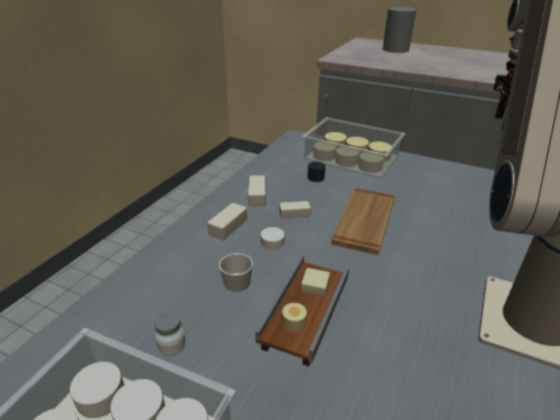

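The top view shows the rack at (195,272) holding the fluted cheese at (164,267) and the square one at (219,271). The round cheese is at (291,199), the small bar at (356,202), and the empty board at (380,289). The side view agrees. I'll zoom in next and measure.

```bash
cat >> h.py <<'E'
def top_shape(f,roi,thr,z,lo=None):
    """brightest-face contour in roi (u0,v0,u1,v1) cast onto plane z -> Nx2 world points"""
    u0,v0,u1,v1=roi;g=cv2.cvtColor(f["color"],cv2.COLOR_BGR2GRAY)[v0:v1,u0:u1]
    g=cv2.resize(g,None,fx=4,fy=4,interpolation=cv2.INTER_CUBIC)
    c=max(cv2.findContours((g>thr).astype(np.uint8),cv2.RETR_EXTERNAL,cv2.CHAIN_APPROX_NONE)[0],key=cv2.contourArea)
    p=(c[:,0]+.5)/4-.5+[u0,v0]
    return np.array([cast(f,*q,z)[:2] for q in p]).astype(np.float32)
E
python3 - <<'E'
from h import *
f=bot.grab_frame("top");g=cv2.cvtColor(f["color"],cv2.COLOR_BGR2GRAY)
R={"round":((270,180,312,220),.03),"bar":((332,178,380,226),.034),"square":((200,252,238,290),.068),"fluted":((148,250,180,285),.074)}
for n,(r,z) in R.items():
    for t in (130,150,170,190):
        try:
            p=top_shape(f,r,t,z);print(n,t,np.round(cv2.minAreaRect(p)[0],4),np.round(cv2.minAreaRect(p)[1],4),round(cv2.minAreaRect(p)[2],1))
        except ValueError: pass
def grab(r):
    return cv2.resize(f["color"][r[1]:r[3],r[0]:r[2]],(395,290),interpolation=cv2.INTER_CUBIC)
cv2.imwrite("pics/z.png",np.vstack([np.hstack([grab((270,175,385,230)),grab((135,240,255,300))]),np.hstack([grab((305,250,455,325)),grab((305,250,385,325))])]))
b=f["color"].astype(int);m=((b[...,2]-b[...,0])>25).astype(np.uint8)
for nm,r,z in(("board",(300,245,460,330),.02),):
    c=max(cv2.findContours(m[r[1]:r[3],r[0]:r[2]],cv2.RETR_EXTERNAL,cv2.CHAIN_APPROX_NONE)[0],key=cv2.contourArea)[:,0]+[r[0],r[1]]
    p=np.array([cast(f,*q,z)[:2] for q in c]).astype(np.float32);print(nm,cv2.minAreaRect(p))
E
```

```text
round 130 [0.6465 0.0097] [0.0682 0.0864] 1.4
round 150 [0.6461 0.0008] [0.0645 0.0649] 49.6
round 170 [6.455e-01 2.000e-04] [0.062  0.0633] 4.3
round 190 [0.644 0.03 ] [0.0123 0.0012] 4.3
bar 130 [ 0.652  -0.1529] [0.097  0.0413] 33.6
bar 150 [ 0.6492 -0.1543] [0.0893 0.0393] 33.6
bar 170 [ 0.649  -0.1544] [0.0873 0.0377] 33.5
bar 190 [ 0.6732 -0.1188] [0.0037 0.0012] 2.6
square 130 [0.461  0.1487] [0.0563 0.0562] 11.0
square 150 [0.4608 0.1486] [0.0552 0.055 ] 10.7
square 170 [0.4606 0.1486] [0.0537 0.0538] 10.8
square 190 [0.4653 0.1744] [0.021  0.0011] 6.3
fluted 130 [0.4584 0.27  ] [0.0495 0.049 ] 7.8
fluted 150 [0.4584 0.27  ] [0.0484 0.0479] 7.8
fluted 170 [0.4583 0.2697] [0.047  0.0463] 7.2
fluted 190 [0.4798 0.2711] [0.0011 0.0139] 4.2
board ((0.44953399896621704, -0.21866285800933838), (0.1296224147081375, 0.3005082309246063), 5.847238540649414)
```

View pics/z.png

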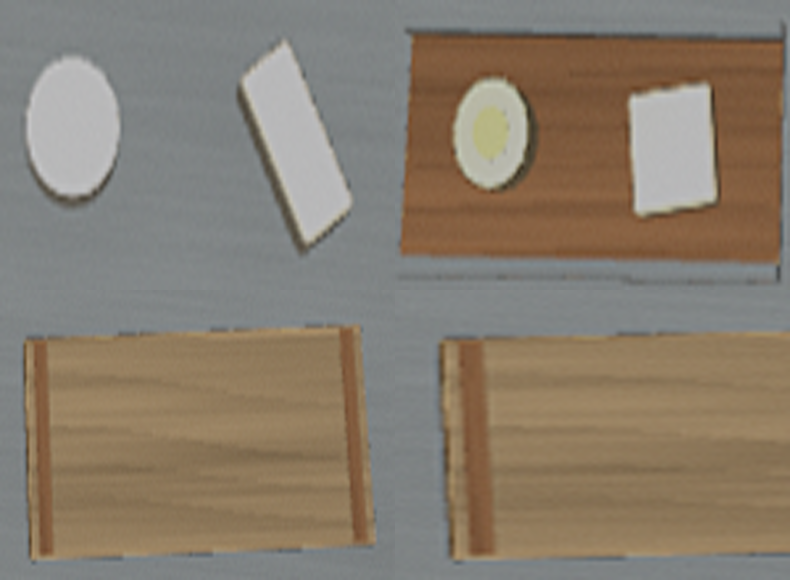

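Measured sizes and the 121 mm rack spacing match the given values. The board is centred at (0.4495, -0.2187) with a yaw of 5.85°. Next is a small planner that turns waypoints into tool-frame rows.

```bash
cat >> h.py <<'E'
from scipy.spatial.transform import Rotation as Rot
def pose():
    s=bot.get_state();R=Rot.from_quat(s["ee_rot"],scalar_first=True).as_matrix()
    return np.append(s["ee_pos"],np.degrees(np.arctan2(R[1,0],R[0,0])))
def plan(*wps,step=.045):
    """print tool-frame rows (x y z turn) for waypoints (x,y,z,yaw), 5 a call, each call relative to its start"""
    p=pose();print("now",np.round(p,4));rows=[]
    for w in wps:
        w=np.array(w,float);n=int(np.ceil(max(np.linalg.norm(w[:3]-p[:3])/step,abs(w[3]-p[3])/8.4,1)))
        rows+=[p+(w-p)*k/n for k in range(1,n+1)];p=w
    q=pose()
    for i in range(0,len(rows),5):
        a=np.radians(q[3]);X=np.array([np.cos(a),np.sin(a),0]);Y=np.array([np.sin(a),-np.cos(a),0]);o=[]
        for r in rows[i:i+5]:
            d=r[:3]-q[:3];e=np.round([d@X,d@Y,-d[2]],4);t=round(q[3]-r[3],1);o+=[*map(float,e),float(t)]
        q=np.array([*(q[:3]+X*e[0]+Y*e[1]-[0,0,e[2]]),q[3]-t]);print(o)
E
python3 -c "
from h import *
plan((.6461,.0005,.12,5.85))"
```

```text
now [ 0.1581 -0.6043  0.2221 14.6556]
[0.0347, -0.0256, 0.0057, 0.5, 0.0695, -0.0513, 0.0113, 1.0, 0.1042, -0.0769, 0.017, 1.5, 0.1389, -0.1026, 0.0227, 2.0, 0.1737, -0.1282, 0.0284, 2.4]
[0.0336, -0.0271, 0.0056, 0.5, 0.0672, -0.0542, 0.0113, 1.0, 0.1008, -0.0813, 0.017, 1.5, 0.1345, -0.1083, 0.0226, 2.0, 0.1681, -0.1354, 0.0283, 2.5]
[0.0324, -0.0285, 0.0057, 0.5, 0.0648, -0.057, 0.0114, 1.0, 0.0972, -0.0856, 0.017, 1.5, 0.1296, -0.1141, 0.0227, 1.9, 0.1621, -0.1426, 0.0284, 2.4]
[0.0311, -0.0298, 0.0056, 0.5, 0.0623, -0.0597, 0.0113, 1.0, 0.0935, -0.0895, 0.017, 1.5]
```

{"api": "drive_tool", "payload": {"steps": [0.035, -0.026, 0.006, 0.5, 0.07, -0.051, 0.011, 1, 0.104, -0.077, 0.017, 1.5, 0.139, -0.103, 0.023, 2, 0.174, -0.128, 0.028, 2.5], "gripper": -1}}

```text
time: 0.65
ee_pos: [0.2947, -0.4351, 0.1943]
ee_rot: [-0.0, 0.994, 0.105, -0.0]
ft_force: [0.3, -0.3, -0.6]
grip_width: 0.0877
grasp_force: 0.0
```

{"api": "drive_tool", "payload": {"steps": [0.034, -0.027, 0.006, 0.5, 0.067, -0.054, 0.011, 1, 0.101, -0.081, 0.017, 1.5, 0.134, -0.108, 0.023, 2, 0.168, -0.135, 0.028, 2.5]}}

```text
time: 1.15
ee_pos: [0.4306, -0.2679, 0.1664]
ee_rot: [-0.0, 0.996, 0.084, -0.0]
ft_force: [-0.4, -0.0, 0.3]
grip_width: 0.0876
grasp_force: 0.0
```

{"api": "drive_tool", "payload": {"steps": [0.032, -0.028, 0.006, 0.5, 0.065, -0.057, 0.011, 1, 0.097, -0.086, 0.017, 1.5, 0.13, -0.114, 0.023, 2, 0.162, -0.143, 0.028, 2.5]}}

```text
time: 1.65
ee_pos: [0.5665, -0.0997, 0.1382]
ee_rot: [-0.0, 0.998, 0.062, -0.0]
ft_force: [0.4, -1.1, 0.6]
grip_width: 0.0877
grasp_force: 0.0
```

{"api": "drive_tool", "payload": {"steps": [0.031, -0.03, 0.006, 0.5, 0.062, -0.06, 0.011, 1, 0.094, -0.09, 0.017, 1.5, 0.094, -0.09, 0.017, 1.5]}}

```text
time: 2.05
ee_pos: [0.6502, 0.0037, 0.1208]
ee_rot: [-0.0, 0.999, 0.051, 0.001]
ft_force: [0.0, -1.1, 0.1]
grip_width: 0.0879
grasp_force: 0.0
```

```bash
python3 -c "
from h import *
plan((.6461,.0005,.006,5.85))"
```

```text
now [6.5020e-01 3.7000e-03 1.2080e-01 5.8761e+00]
[-0.0015, 0.0009, 0.0383, 0.0, -0.0029, 0.0018, 0.0765, 0.0, -0.0044, 0.0027, 0.1148, 0.0]
```

{"api": "drive_tool", "payload": {"steps": [-0.004, 0.003, 0.04, 0, -0.004, 0.003, 0.08, 0, -0.004, 0.003, 0.1, 0, -0.004, 0.003, 0.1, 0]}}

```text
time: 2.45
ee_pos: [0.6406, -0.0043, 0.0183]
ee_rot: [-0.0, 0.999, 0.049, -0.003]
ft_force: [-0.2, 0.4, -0.2]
grip_width: 0.0877
grasp_force: 0.0
```

```bash
python3 -c "
from h import *
plan((.6461,.0005,.006,5.85))
f=bot.grab_frame('top');print(proj(f,pose()[:3]))
cv2.imwrite('pics/a.png',cv2.resize(f['color'][140:260,210:370],(640,480)))"
```

```text
now [ 6.4060e-01 -4.3000e-03  1.8300e-02  5.6378e+00]
[0.0059, -0.0042, 0.0123, -0.2]
[292.53310671 200.75240775]
```

View pics/a.png

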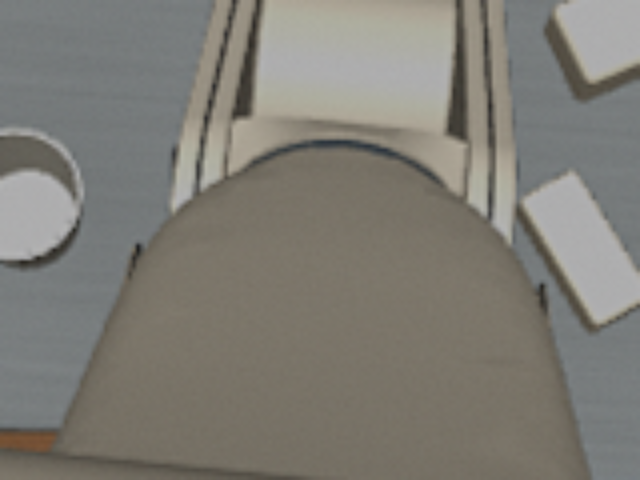

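The picture shows only the arm covering the round cheese, with mould and bar clear at the sides. The tool is still settling, so I'll hold and read again.

{"api": "drive_tool", "payload": {"steps": [0, 0, 0, 0, 0, 0, 0, 0, 0, 0, 0, 0, 0, 0, 0, 0]}}

```text
time: 2.9
ee_pos: [0.6446, -0.0037, 0.0228]
ee_rot: [0.0, 0.999, 0.049, 0.001]
ft_force: [0.7, 0.1, -0.0]
grip_width: 0.0878
grasp_force: 0.0
```

```bash
python3 -c "
from h import *
plan((.6461,.0005,.006,5.85))"
```

```text
now [ 6.4460e-01 -3.7000e-03  2.2800e-02  5.6557e+00]
[0.0019, -0.004, 0.0168, -0.2]
```

{"api": "drive_tool", "payload": {"steps": [0.001, -0.004, 0.016, 0, 0.001, -0.004, 0.016, 0, 0.001, -0.004, 0.016, 0, 0.001, -0.004, 0.016, 0, 0.001, -0.004, 0.016, 0]}}

```text
time: 3.4
ee_pos: [0.6447, 0.0004, 0.0057]
ee_rot: [0.0, 0.999, 0.049, 0.0]
ft_force: [-0.1, 0.1, -0.4]
grip_width: 0.0877
grasp_force: 0.0
```

{"api": "drive_tool", "payload": {"steps": [0, 0, 0, 0]}}

```text
time: 3.5
ee_pos: [0.6448, 0.0004, 0.0059]
ee_rot: [0.0, 0.999, 0.049, 0.0]
ft_force: [-0.9, 1.1, 0.3]
grip_width: 0.088
grasp_force: 0.0
```

{"api": "drive_tool", "payload": {"steps": [0, 0, 0, 0, 0, 0, 0, 0, 0, 0, 0, 0, 0, 0, 0, 0, 0, 0, 0, 0], "gripper": 1}}

```text
time: 4.0
ee_pos: [0.6446, 0.0004, 0.0058]
ee_rot: [-0.0, 0.999, 0.049, 0.0]
ft_force: [-0.5, -0.2, 1.6]
grip_width: 0.0658
grasp_force: 30.0
```

{"api": "drive_tool", "payload": {"steps": [0, 0, -0.01, 0, 0, 0, -0.03, 0, 0, 0, -0.06, 0, 0, 0, -0.09, 0, 0, 0, -0.09, 0]}}

```text
time: 4.5
ee_pos: [0.6476, 0.0004, 0.1004]
ee_rot: [0.0, 0.999, 0.049, 0.004]
ft_force: [0.5, -0.7, -1.0]
grip_width: 0.0652
grasp_force: 30.0
```

```bash
python3 -c "
from h import *
plan((.4495,-.2187,.095,5.85),(.4495,-.2187,.032,5.85))"
```

```text
now [6.4760e-01 4.0000e-04 1.0040e-01 5.6555e+00]
[-0.0312, 0.0284, 0.0008, -0.0, -0.0625, 0.0567, 0.0016, -0.1, -0.0937, 0.0851, 0.0023, -0.1, -0.125, 0.1134, 0.0031, -0.1, -0.1562, 0.1418, 0.0039, -0.1]
[-0.0313, 0.0283, 0.0008, -0.1, -0.0626, 0.0566, 0.0015, -0.1, -0.0626, 0.0566, 0.033, -0.1, -0.0626, 0.0566, 0.0645, -0.1]
```

{"api": "drive_tool", "payload": {"steps": [-0.02, 0.019, 0, 0, -0.052, 0.047, 0, 0, -0.084, 0.076, 0, 0, -0.116, 0.105, 0, 0, -0.148, 0.135, 0, 0]}}

```text
time: 5.0
ee_pos: [0.5088, -0.1492, 0.095]
ee_rot: [-0.0, 0.999, 0.05, -0.001]
ft_force: [0.6, -1.0, -2.4]
grip_width: 0.0655
grasp_force: 30.0
```

{"api": "drive_tool", "payload": {"steps": [-0.031, 0.028, 0, 0, -0.055, 0.05, 0, 0, -0.069, 0.063, 0.01, 0, -0.069, 0.063, 0.03, 0, -0.069, 0.063, 0.05, 0]}}

```text
time: 5.5
ee_pos: [0.4475, -0.2187, 0.045]
ee_rot: [0.0, 0.999, 0.048, 0.0]
ft_force: [-0.6, -0.8, -1.4]
grip_width: 0.0658
grasp_force: 30.0
```

{"api": "drive_tool", "payload": {"steps": [0, 0, 0, 0, 0, 0, 0, 0, 0, 0, 0, 0, 0, 0, 0, 0]}}

```text
time: 5.9
ee_pos: [0.4488, -0.2181, 0.0464]
ee_rot: [0.0, 0.999, 0.05, 0.001]
ft_force: [-0.5, 0.5, -1.6]
grip_width: 0.0653
grasp_force: 30.0
```

```bash
python3 -c "
from h import *
plan((.4485,-.2188,.0265,5.85))"
```

```text
now [ 0.4488 -0.2181  0.0464  5.6797]
[-0.0004, 0.0007, 0.0199, -0.2]
```

{"api": "drive_tool", "payload": {"steps": [-0.001, 0.001, 0.01, 0, -0.001, 0.001, 0.018, 0, -0.001, 0.001, 0.02, 0, -0.001, 0.001, 0.02, 0, -0.001, 0.001, 0.02, 0]}}

```text
time: 6.4
ee_pos: [0.4469, -0.2189, 0.0257]
ee_rot: [-0.0, 0.999, 0.049, -0.0]
ft_force: [-2.2, 0.7, 6.9]
grip_width: 0.0653
grasp_force: 30.0
```

{"api": "drive_tool", "payload": {"steps": [0, 0, 0, 0, 0, 0, 0, 0, 0, 0, 0, 0, 0, 0, 0, 0, 0, 0, 0, 0], "gripper": -1}}

```text
time: 6.9
ee_pos: [0.4473, -0.2191, 0.0256]
ee_rot: [-0.0, 0.999, 0.049, -0.0]
ft_force: [-0.7, -0.0, -0.6]
grip_width: 0.0876
grasp_force: 0.0
```

{"api": "drive_tool", "payload": {"steps": [0, 0, -0.02, 0, 0, 0, -0.05, 0, 0, 0, -0.08, 0, 0, 0, -0.11, 0, 0, 0, -0.11, 0]}}

```text
time: 7.4
ee_pos: [0.4495, -0.2202, 0.1391]
ee_rot: [0.002, 0.999, 0.049, 0.003]
ft_force: [0.7, -0.1, 0.6]
grip_width: 0.0876
grasp_force: 0.0
```

```bash
python3 -c "
from h import *
plan((.4608,.1486,.14,10.8),(.4608,.1486,.06,10.8))"
```

```text
now [ 0.4495 -0.2202  0.1391  5.6576]
[0.0053, -0.0407, -0.0001, -0.6, 0.0106, -0.0813, -0.0002, -1.1, 0.0159, -0.122, -0.0003, -1.7, 0.0212, -0.1626, -0.0004, -2.3, 0.0264, -0.2033, -0.0005, -2.9]
[0.0074, -0.0403, -0.0001, -0.5, 0.0147, -0.0807, -0.0002, -1.1, 0.0221, -0.121, -0.0003, -1.7, 0.0294, -0.1613, -0.0004, -2.2, 0.0294, -0.1613, 0.0396, -2.2]
[0.0, -0.0, 0.04, -0.0]
```

{"api": "drive_tool", "payload": {"steps": [0.005, -0.03, 0, -0.5, 0.01, -0.07, 0, -1, 0.016, -0.112, 0, -1.5, 0.021, -0.158, 0, -2.5, 0.026, -0.203, 0, -3]}}

```text
time: 7.9
ee_pos: [0.4524, -0.0129, 0.1348]
ee_rot: [-0.0, 0.997, 0.075, -0.0]
ft_force: [1.5, -1.1, 0.1]
grip_width: 0.088
grasp_force: 0.0
```

{"api": "drive_tool", "payload": {"steps": [0.007, -0.04, 0, -0.5, 0.015, -0.08, 0, -1, 0.022, -0.121, 0, -1.5, 0.027, -0.148, 0, -2, 0.029, -0.161, 0, -2]}}

```text
time: 8.4
ee_pos: [0.4571, 0.151, 0.1348]
ee_rot: [0.0, 0.996, 0.094, -0.0]
ft_force: [0.3, 0.5, 0.4]
grip_width: 0.0877
grasp_force: 0.0
```

{"api": "drive_tool", "payload": {"steps": [0, 0, 0.02, 0, 0, 0, 0.04, 0, 0, 0, 0.055, 0, 0, 0, 0.055, 0, 0, 0, 0.055, 0]}}

```text
time: 8.9
ee_pos: [0.4572, 0.1484, 0.0803]
ee_rot: [0.0, 0.996, 0.092, -0.001]
ft_force: [-0.3, 0.3, -0.2]
grip_width: 0.0883
grasp_force: 0.0
```

{"api": "drive_tool", "payload": {"steps": [0, 0, 0, 0, 0, 0, 0, 0]}}

```text
time: 9.1
ee_pos: [0.4581, 0.149, 0.0814]
ee_rot: [-0.0, 0.996, 0.093, 0.001]
ft_force: [0.0, -0.0, 0.4]
grip_width: 0.088
grasp_force: 0.0
```

```bash
python3 -c "
from h import *
plan((.4608,.1486,.046,10.8))"
```

```text
now [ 0.4581  0.149   0.0814 10.6388]
[0.0026, 0.0008, 0.0354, -0.2]
```

{"api": "drive_tool", "payload": {"steps": [0.002, 0.001, 0.015, 0, 0.002, 0.001, 0.03, 0, 0.002, 0.001, 0.036, 0, 0.002, 0.001, 0.036, 0, 0.002, 0.001, 0.036, 0]}}

```text
time: 9.6
ee_pos: [0.46, 0.1485, 0.0451]
ee_rot: [-0.0, 0.996, 0.093, 0.0]
ft_force: [0.1, 0.2, -0.5]
grip_width: 0.0877
grasp_force: 0.0
```

{"api": "drive_tool", "payload": {"steps": [0, 0, 0, 0, 0, 0, 0, 0]}}

```text
time: 9.8
ee_pos: [0.4601, 0.1485, 0.0453]
ee_rot: [-0.0, 0.996, 0.093, 0.001]
ft_force: [-0.4, -0.1, -0.1]
grip_width: 0.0876
grasp_force: 0.0
```

{"api": "drive_tool", "payload": {"steps": [0, 0, 0, 0, 0, 0, 0, 0, 0, 0, 0, 0, 0, 0, 0, 0, 0, 0, 0, 0], "gripper": 1}}

```text
time: 10.3
ee_pos: [0.4597, 0.1484, 0.0447]
ee_rot: [-0.0, 0.996, 0.093, -0.0]
ft_force: [0.4, 1.1, 1.1]
grip_width: 0.0557
grasp_force: 30.0
```

{"api": "drive_tool", "payload": {"steps": [0, 0, -0.01, 0, 0, 0, -0.03, 0, 0, 0, -0.06, 0, 0, 0, -0.09, 0, 0, 0, -0.09, 0]}}

```text
time: 10.8
ee_pos: [0.4622, 0.1491, 0.1385]
ee_rot: [-0.001, 0.996, 0.093, 0.003]
ft_force: [0.6, 0.1, -0.8]
grip_width: 0.0559
grasp_force: 30.0
```

```bash
python3 -c "
from h import *
plan((.4392,-.1182,.135,5.85))"
```

```text
now [ 0.4622  0.1491  0.1385 10.6554]
[-0.012, 0.0431, 0.0006, 0.8, -0.024, 0.0862, 0.0012, 1.6, -0.036, 0.1292, 0.0018, 2.4, -0.048, 0.1723, 0.0024, 3.2, -0.06, 0.2154, 0.0029, 4.0]
[-0.0089, 0.0438, 0.0006, 0.8]
```

{"api": "drive_tool", "payload": {"steps": [-0.008, 0.03, 0, 0.5, -0.02, 0.073, 0, 1.3, -0.033, 0.117, 0, 2.2, -0.046, 0.162, 0, 3, -0.058, 0.205, 0, 4]}}

```text
time: 11.3
ee_pos: [0.4396, -0.0654, 0.1343]
ee_rot: [-0.0, 0.998, 0.058, -0.0]
ft_force: [0.8, -0.2, -0.8]
grip_width: 0.0556
grasp_force: 30.0
```

{"api": "drive_tool", "payload": {"steps": [-0.008, 0.036, 0.01, 0.8, -0.012, 0.054, 0.03, 0.8, -0.012, 0.054, 0.06, 0.8, -0.012, 0.054, 0.08, 0.8, -0.012, 0.054, 0.08, 0.8]}}

```text
time: 11.8
ee_pos: [0.4326, -0.1184, 0.0523]
ee_rot: [-0.001, 0.999, 0.051, -0.003]
ft_force: [-0.2, 0.2, 0.5]
grip_width: 0.056
grasp_force: 30.0
```

{"api": "drive_tool", "payload": {"steps": [0, 0, 0, 0, 0, 0, 0, 0, 0, 0, 0, 0, 0, 0, 0, 0]}}

```text
time: 12.2
ee_pos: [0.4356, -0.1188, 0.0555]
ee_rot: [0.0, 0.999, 0.051, 0.001]
ft_force: [0.2, -0.4, -0.9]
grip_width: 0.0561
grasp_force: 30.0
```

```bash
python3 -c "
from h import *
plan((.4385,-.1182,.0255,5.85))"
```

```text
now [ 0.4356 -0.1188  0.0555  5.8788]
[0.0029, -0.0003, 0.03, 0.0]
```

{"api": "drive_tool", "payload": {"steps": [0.002, 0, 0.01, 0, 0.002, 0, 0.02, 0, 0.002, 0, 0.028, 0, 0.002, 0, 0.03, 0, 0.002, 0, 0.03, 0]}}

```text
time: 12.7
ee_pos: [0.4365, -0.1184, 0.0245]
ee_rot: [-0.0, 0.999, 0.051, -0.001]
ft_force: [-2.2, 1.7, 10.5]
grip_width: 0.0557
grasp_force: 30.0
```

{"api": "drive_tool", "payload": {"steps": [0, 0, 0, 0, 0, 0, 0, 0]}}

```text
time: 12.9
ee_pos: [0.4365, -0.1184, 0.0245]
ee_rot: [-0.0, 0.999, 0.051, -0.001]
ft_force: [-2.7, 1.4, 9.9]
grip_width: 0.0562
grasp_force: 30.0
```

{"api": "drive_tool", "payload": {"steps": [0, 0, 0, 0, 0, 0, 0, 0, 0, 0, 0, 0, 0, 0, 0, 0], "gripper": -0.7}}

```text
time: 13.3
ee_pos: [0.4369, -0.1186, 0.0244]
ee_rot: [-0.0, 0.999, 0.051, -0.0]
ft_force: [0.4, -0.4, -0.4]
grip_width: 0.0746
grasp_force: 0.0
```

{"api": "drive_tool", "payload": {"steps": [0, 0, -0.02, 0, 0, 0, -0.05, 0, 0, 0, -0.08, 0, 0, 0, -0.11, 0, 0, 0, -0.11, 0]}}

```text
time: 13.8
ee_pos: [0.4393, -0.1193, 0.1378]
ee_rot: [0.001, 0.999, 0.051, 0.003]
ft_force: [-0.3, 0.6, 0.5]
grip_width: 0.0747
grasp_force: 0.0
```

```bash
python3 -c "
from h import *
plan((.6492,-.1543,.13,33.6))"
```

```text
now [ 0.4393 -0.1193  0.1378  5.8547]
[0.0411, 0.0112, 0.0016, -5.5, 0.0821, 0.0225, 0.0031, -11.1, 0.1232, 0.0337, 0.0047, -16.6, 0.1642, 0.045, 0.0062, -22.2, 0.2053, 0.0562, 0.0078, -27.7]
```

{"api": "drive_tool", "payload": {"steps": [0.03, 0.008, 0, -4, 0.073, 0.02, 0, -10, 0.12, 0.033, 0.002, -16, 0.164, 0.045, 0.004, -22, 0.206, 0.056, 0.006, -28]}}

```text
time: 14.3
ee_pos: [0.6489, -0.1535, 0.127]
ee_rot: [-0.0, 0.956, 0.293, -0.001]
ft_force: [-0.4, -0.0, 0.4]
grip_width: 0.0743
grasp_force: 0.0
```

{"api": "drive_tool", "payload": {"steps": [0, 0, 0.015, 0, 0, 0, 0.045, 0, 0, 0, 0.075, 0, 0, 0, 0.09, 0, 0, 0, 0.09, 0]}}

```text
time: 14.8
ee_pos: [0.6447, -0.1526, 0.0352]
ee_rot: [-0.002, 0.957, 0.291, -0.003]
ft_force: [-0.6, -0.5, 0.6]
grip_width: 0.0747
grasp_force: 0.0
```

{"api": "drive_tool", "payload": {"steps": [0, 0, 0, 0, 0, 0, 0, 0, 0, 0, 0, 0]}}

```text
time: 15.1
ee_pos: [0.6486, -0.1536, 0.0403]
ee_rot: [0.001, 0.957, 0.291, 0.001]
ft_force: [-0.5, -0.1, -0.4]
grip_width: 0.0745
grasp_force: 0.0
```

```bash
python3 -c "
from h import *
plan((.6492,-.1543,.007,33.6))"
```

```text
now [ 0.6486 -0.1536  0.0403 33.8499]
[0.0001, 0.001, 0.0333, 0.2]
```

{"api": "drive_tool", "payload": {"steps": [0, 0.001, 0.012, 0, 0, 0.001, 0.025, 0, 0, 0.001, 0.032, 0, 0, 0.001, 0.032, 0, 0, 0.001, 0.032, 0]}}

```text
time: 15.6
ee_pos: [0.6479, -0.1541, 0.0061]
ee_rot: [-0.0, 0.957, 0.291, -0.0]
ft_force: [0.1, 0.3, -0.7]
grip_width: 0.0744
grasp_force: 0.0
```

{"api": "drive_tool", "payload": {"steps": [0, 0, 0, 0, 0, 0, 0, 0]}}

```text
time: 15.8
ee_pos: [0.6485, -0.1542, 0.0071]
ee_rot: [0.0, 0.957, 0.291, 0.0]
ft_force: [0.2, -0.8, 0.8]
grip_width: 0.0749
grasp_force: 0.0
```

{"api": "drive_tool", "payload": {"steps": [0, 0, 0, 0, 0, 0, 0, 0, 0, 0, 0, 0, 0, 0, 0, 0, 0, 0, 0, 0], "gripper": 1}}

```text
time: 16.3
ee_pos: [0.6482, -0.1542, 0.0067]
ee_rot: [0.0, 0.957, 0.291, 0.0]
ft_force: [-0.7, -0.4, 0.8]
grip_width: 0.0399
grasp_force: 30.0
```

{"api": "drive_tool", "payload": {"steps": [0, 0, -0.01, 0, 0, 0, -0.03, 0, 0, 0, -0.06, 0, 0, 0, -0.1, 0, 0, 0, -0.12, 0]}}

```text
time: 16.8
ee_pos: [0.6496, -0.1545, 0.1306]
ee_rot: [0.001, 0.957, 0.291, 0.002]
ft_force: [0.7, 0.4, -0.8]
grip_width: 0.0398
grasp_force: 30.0
```

```bash
python3 -c "
from h import *
plan((.459,-.3112,.12,5.85))"
```

```text
now [ 0.6496 -0.1545  0.1306 33.8575]
[-0.0409, 0.004, 0.0018, 4.7, -0.0819, 0.008, 0.0035, 9.3, -0.1228, 0.012, 0.0053, 14.0, -0.1637, 0.016, 0.0071, 18.7, -0.2047, 0.02, 0.0088, 23.3]
[-0.036, 0.0198, 0.0018, 4.7]
```

{"api": "drive_tool", "payload": {"steps": [-0.03, 0.003, 0, 3.5, -0.072, 0.007, 0, 8, -0.115, 0.011, 0.002, 13, -0.16, 0.016, 0.003, 18, -0.205, 0.02, 0.005, 23]}}

```text
time: 17.3
ee_pos: [0.4879, -0.2858, 0.1224]
ee_rot: [0.0, 0.996, 0.093, 0.0]
ft_force: [0.1, -1.3, -1.3]
grip_width: 0.0396
grasp_force: 30.0
```

{"api": "drive_tool", "payload": {"steps": [-0.028, 0.015, 0, 4, -0.037, 0.02, 0.015, 5, -0.037, 0.02, 0.045, 5, -0.037, 0.02, 0.075, 5, -0.037, 0.02, 0.08, 5]}}

```text
time: 17.8
ee_pos: [0.4546, -0.3105, 0.0396]
ee_rot: [-0.001, 0.999, 0.051, -0.002]
ft_force: [-0.6, 0.1, -0.7]
grip_width: 0.0402
grasp_force: 30.0
```

{"api": "drive_tool", "payload": {"steps": [0, 0, 0, 0, 0, 0, 0, 0, 0, 0, 0, 0, 0, 0, 0, 0]}}

```text
time: 18.2
ee_pos: [0.4573, -0.3119, 0.0429]
ee_rot: [0.001, 0.999, 0.051, 0.001]
ft_force: [-0.4, -0.1, -1.3]
grip_width: 0.0398
grasp_force: 30.0
```

```bash
python3 -c "
from h import *
plan((.458,-.3112,.027,5.85))"
```

```text
now [ 0.4573 -0.3119  0.0429  5.8712]
[0.0008, -0.0006, 0.0159, 0.0]
```

{"api": "drive_tool", "payload": {"steps": [0.001, -0.001, 0.008, 0, 0.001, -0.001, 0.014, 0, 0.001, -0.001, 0.016, 0, 0.001, -0.001, 0.016, 0, 0.001, -0.001, 0.016, 0]}}

```text
time: 18.7
ee_pos: [0.4575, -0.3104, 0.0266]
ee_rot: [-0.0, 0.999, 0.051, 0.0]
ft_force: [-2.9, 3.1, 15.4]
grip_width: 0.04
grasp_force: 30.0
```

{"api": "drive_tool", "payload": {"steps": [0, 0, 0, 0, 0, 0, 0, 0]}}

```text
time: 18.9
ee_pos: [0.4575, -0.3103, 0.0265]
ee_rot: [-0.0, 0.999, 0.051, -0.0]
ft_force: [-4.7, 3.3, 14.5]
grip_width: 0.04
grasp_force: 30.0
```

{"api": "drive_tool", "payload": {"steps": [0, 0, 0, 0, 0, 0, 0, 0, 0, 0, 0, 0, 0, 0, 0, 0], "gripper": -0.36}}

```text
time: 19.3
ee_pos: [0.4573, -0.3104, 0.0253]
ee_rot: [-0.0, 0.999, 0.051, -0.0]
ft_force: [0.2, 0.1, -1.0]
grip_width: 0.0595
grasp_force: 0.0
```

{"api": "drive_tool", "payload": {"steps": [0, 0, -0.02, 0, 0, 0, -0.05, 0, 0, 0, -0.08, 0, 0, 0, -0.12, 0, 0, 0, -0.12, 0]}}

```text
time: 19.8
ee_pos: [0.46, -0.3123, 0.1503]
ee_rot: [0.003, 0.999, 0.051, 0.003]
ft_force: [0.2, 0.3, 0.1]
grip_width: 0.0597
grasp_force: 0.0
```

```bash
python3 -c "
from h import *
plan((.4584,.27,.15,2))"
```

```text
now [ 0.46   -0.3123  0.1503  5.8544]
[0.0044, -0.0446, 0.0, 0.3, 0.0089, -0.0892, 0.0, 0.6, 0.0133, -0.1337, 0.0001, 0.9, 0.0178, -0.1783, 0.0001, 1.2, 0.0222, -0.2229, 0.0001, 1.5]
[0.0033, -0.0447, 0.0, 0.3, 0.0066, -0.0893, 0.0001, 0.6, 0.0098, -0.134, 0.0001, 0.9, 0.0131, -0.1787, 0.0001, 1.2, 0.0164, -0.2234, 0.0001, 1.5]
[0.0021, -0.0447, 0.0, 0.3, 0.0042, -0.0895, 0.0001, 0.6, 0.0063, -0.1342, 0.0001, 0.9]
```

{"api": "drive_tool", "payload": {"steps": [0.003, -0.03, 0, 0, 0.008, -0.077, 0, 0, 0.013, -0.126, 0, 0, 0.018, -0.176, 0, 0, 0.0225, -0.225, 0, 0], "gripper": -0.8}}

```text
time: 20.3
ee_pos: [0.456, -0.0826, 0.1449]
ee_rot: [-0.0, 0.999, 0.051, -0.0]
ft_force: [0.4, 0.7, 0.3]
grip_width: 0.0791
grasp_force: 0.0
```

{"api": "drive_tool", "payload": {"steps": [0.0045, -0.045, 0, 0, 0.009, -0.09, 0, 0, 0.0135, -0.135, 0, 0, 0.018, -0.18, 0, 0, 0.0225, -0.225, 0, 0]}}

```text
time: 20.8
ee_pos: [0.4555, 0.1435, 0.1449]
ee_rot: [0.0, 0.999, 0.051, -0.0]
ft_force: [0.5, -0.2, 0.7]
grip_width: 0.0791
grasp_force: 0.0
```

{"api": "drive_tool", "payload": {"steps": [0.0045, -0.045, 0, 0, 0.009, -0.09, 0, 0, 0.012, -0.12, 0, 0, 0.013, -0.13, 0.02, 0, 0.013, -0.13, 0.05, 0]}}

```text
time: 21.3
ee_pos: [0.4568, 0.275, 0.0956]
ee_rot: [-0.001, 0.999, 0.052, 0.002]
ft_force: [-0.4, -0.7, 0.6]
grip_width: 0.0792
grasp_force: 0.0
```

{"api": "drive_tool", "payload": {"steps": [0, 0, 0, 0, 0, 0, 0, 0, 0, 0, 0, 0, 0, 0, 0, 0]}}

```text
time: 21.7
ee_pos: [0.4567, 0.2724, 0.0968]
ee_rot: [-0.0, 0.999, 0.051, 0.001]
ft_force: [-0.6, -0.0, 0.0]
grip_width: 0.0791
grasp_force: 0.0
```

```bash
python3 -c "
from h import *
plan((.4584,.27,.048,5.85))"
```

```text
now [0.4567 0.2724 0.0968 5.8165]
[0.0007, 0.0013, 0.0244, -0.0, 0.0014, 0.0026, 0.0488, -0.0]
```

{"api": "drive_tool", "payload": {"steps": [0.002, 0.003, 0.015, 0, 0.002, 0.003, 0.035, 0, 0.002, 0.003, 0.047, 0, 0.002, 0.003, 0.047, 0, 0.002, 0.003, 0.047, 0]}}

```text
time: 22.2
ee_pos: [0.4585, 0.2697, 0.0491]
ee_rot: [-0.0, 0.999, 0.051, 0.0]
ft_force: [0.9, 0.5, -0.9]
grip_width: 0.079
grasp_force: 0.0
```

{"api": "drive_tool", "payload": {"steps": [0, 0, 0, 0, 0, 0, 0, 0]}}

```text
time: 22.4
ee_pos: [0.4587, 0.2699, 0.0494]
ee_rot: [-0.0, 0.999, 0.051, 0.001]
ft_force: [-0.4, -0.0, 0.7]
grip_width: 0.0793
grasp_force: 0.0
```

{"api": "drive_tool", "payload": {"steps": [0, 0, 0, 0, 0, 0, 0, 0, 0, 0, 0, 0, 0, 0, 0, 0, 0, 0, 0, 0], "gripper": 1}}

```text
time: 22.9
ee_pos: [0.4582, 0.2697, 0.0487]
ee_rot: [-0.0, 0.999, 0.051, 0.0]
ft_force: [0.7, -0.0, 1.8]
grip_width: 0.0493
grasp_force: 30.0
```

{"api": "drive_tool", "payload": {"steps": [0, 0, -0.01, 0, 0, 0, -0.03, 0, 0, 0, -0.06, 0, 0, 0, -0.1, 0, 0, 0, -0.1, 0]}}

```text
time: 23.4
ee_pos: [0.4611, 0.2713, 0.1538]
ee_rot: [-0.002, 0.999, 0.051, 0.004]
ft_force: [0.8, -0.0, -0.9]
grip_width: 0.0496
grasp_force: 30.0
```

```bash
python3 - <<'E'
from h import *
plan((.4495,-.2187,.145,5.85))
f=bot.grab_frame("top");cv2.imwrite("pics/b.png",cv2.resize(f["color"][240:330,300:460],(800,450)))
f=bot.grab_frame("side");cv2.imwrite("pics/c.png",cv2.resize(f["color"][150:370,240:440],(600,600)))
E
```

```text
now [0.4611 0.2713 0.1538 5.8567]
[-0.0056, 0.0442, 0.0008, 0.0, -0.0112, 0.0884, 0.0016, 0.0, -0.0168, 0.1326, 0.0024, 0.0, -0.0224, 0.1768, 0.0032, 0.0, -0.028, 0.221, 0.004, 0.0]
[-0.0055, 0.0442, 0.0008, 0.0, -0.0111, 0.0884, 0.0016, 0.0, -0.0167, 0.1326, 0.0024, 0.0, -0.0223, 0.1768, 0.0032, 0.0, -0.0279, 0.221, 0.004, 0.0]
[-0.0056, 0.0442, 0.0008, 0.0]
```

View pics/b.png

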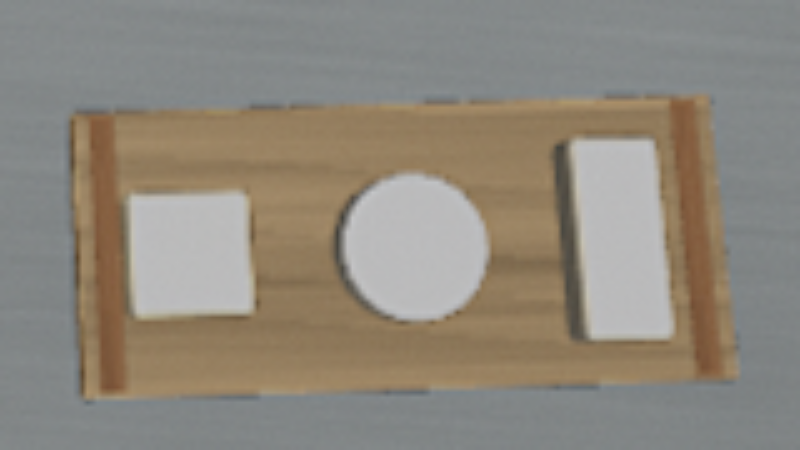

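View pics/c.png

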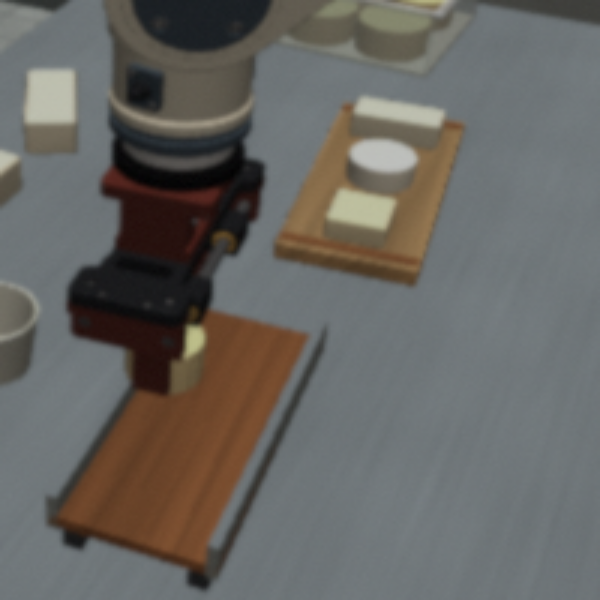

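In the crop the row stands neatly on the board: square at (190,255), round at (415,247), bar at (622,240). The fluted cheese hangs upright in the gripper. I'll measure the row in board axes before placing it.

```bash
cat > m.py <<'E'
from h import *
f=bot.grab_frame("top");a=np.radians(5.85);c=np.array([.4495,-.2187]);R=np.array([[np.cos(a),np.sin(a)],[-np.sin(a),np.cos(a)]])
for n,r,z in(("square",(318,268,356,310),.048),("round",(362,268,402,310),.05),("bar",(407,262,440,312),.054)):
    for t in(165,):
        q=cv2.minAreaRect(top_shape(f,r,t,z));print(n,np.round(q[0],4),np.round(q[1],4),round(q[2],1),"board:",np.round(R@(np.array(q[0])-c),4))
E
python3 m.py
```

```text
square [ 0.4373 -0.1192] [0.0537 0.0547] 6.3 board: [-0.002   0.1003]
round [ 0.4483 -0.2195] [0.0634 0.0636] 4.2 board: [-0.0013 -0.0007]
bar [ 0.4581 -0.3106] [0.0879 0.0382] 5.8 board: [-0.0008 -0.0923]
```

{"api": "drive_tool", "payload": {"steps": [-0.004, 0.03, 0, 0, -0.01, 0.076, 0, 0, -0.016, 0.124, 0, 0, -0.022, 0.172, 0, 0, -0.028, 0.22, 0, 0]}}

```text
time: 24.05
ee_pos: [0.4512, 0.0462, 0.1473]
ee_rot: [0.0, 0.999, 0.051, -0.002]
ft_force: [1.5, 0.6, -0.5]
grip_width: 0.0493
grasp_force: 30.0
```

{"api": "drive_tool", "payload": {"steps": [-0.006, 0.044, 0, 0, -0.012, 0.088, 0, 0, -0.017, 0.132, 0, 0, -0.023, 0.176, 0, 0, -0.028, 0.22, 0, 0]}}

```text
time: 24.55
ee_pos: [0.4458, -0.1752, 0.1472]
ee_rot: [-0.001, 0.999, 0.051, -0.001]
ft_force: [0.8, 0.4, -0.4]
grip_width: 0.0497
grasp_force: 30.0
```

{"api": "drive_tool", "payload": {"steps": [-0.004, 0.03, 0, 0, -0.006, 0.044, 0.01, 0, -0.006, 0.044, 0.03, 0, -0.006, 0.044, 0.05, 0, -0.006, 0.044, 0.05, 0]}}

```text
time: 25.05
ee_pos: [0.4432, -0.2163, 0.0952]
ee_rot: [-0.002, 0.999, 0.051, -0.003]
ft_force: [-0.6, 0.3, -0.4]
grip_width: 0.0496
grasp_force: 30.0
```

{"api": "drive_tool", "payload": {"steps": [0, 0, 0, 0, 0, 0, 0, 0, 0, 0, 0, 0, 0, 0, 0, 0]}}

```text
time: 25.45
ee_pos: [0.4464, -0.2182, 0.0994]
ee_rot: [0.0, 0.999, 0.051, 0.001]
ft_force: [-0.3, 0.1, -0.8]
grip_width: 0.0495
grasp_force: 30.0
```

```bash
python3 -c "
from h import *
plan((.4487,-.2187,.06,5.85))"
```

```text
now [ 0.4464 -0.2182  0.0994  5.8741]
[0.0022, 0.0007, 0.0394, 0.0]
```

{"api": "drive_tool", "payload": {"steps": [0.002, 0.001, 0.013, 0, 0.002, 0.001, 0.026, 0, 0.002, 0.001, 0.035, 0, 0.002, 0.001, 0.039, 0, 0.002, 0.001, 0.04, 0]}}

```text
time: 25.95
ee_pos: [0.4471, -0.2184, 0.0584]
ee_rot: [-0.001, 0.999, 0.051, -0.001]
ft_force: [-5.5, 3.2, 21.2]
grip_width: 0.0495
grasp_force: 30.0
```

{"api": "drive_tool", "payload": {"steps": [0, 0, 0, 0, 0, 0, 0, 0, 0, 0, 0, 0, 0, 0, 0, 0]}}

```text
time: 26.35
ee_pos: [0.4471, -0.2184, 0.0585]
ee_rot: [-0.001, 0.999, 0.051, -0.001]
ft_force: [-3.1, 2.0, 5.2]
grip_width: 0.0497
grasp_force: 30.0
```

{"api": "drive_tool", "payload": {"steps": [0, 0, 0, 0, 0, 0, 0, 0, 0, 0, 0, 0, 0, 0, 0, 0], "gripper": -0.6}}

```text
time: 26.75
ee_pos: [0.4481, -0.219, 0.0585]
ee_rot: [0.0, 0.999, 0.051, -0.0]
ft_force: [-0.7, -0.5, 1.2]
grip_width: 0.0699
grasp_force: 0.0
```

{"api": "drive_tool", "payload": {"steps": [0, 0, -0.015, 0, 0, 0, -0.04, 0, 0, 0, -0.07, 0, 0, 0, -0.1, 0, 0, 0, -0.12, 0]}}

```text
time: 27.25
ee_pos: [0.4486, -0.2193, 0.1806]
ee_rot: [0.001, 0.999, 0.051, 0.001]
ft_force: [0.5, 0.6, -0.5]
grip_width: 0.0702
grasp_force: 0.0
```

{"api": "drive_tool", "payload": {"steps": [-0.01, -0.03, 0, 0, -0.01, -0.07, 0, 0, -0.01, -0.11, 0, 0, -0.01, -0.155, 0, 0, -0.01, -0.2, 0, 0]}}

```text
time: 27.75
ee_pos: [0.4173, -0.0197, 0.1788]
ee_rot: [0.0, 0.999, 0.051, 0.0]
ft_force: [1.1, -0.2, -0.3]
grip_width: 0.0702
grasp_force: 0.0
```

{"api": "drive_tool", "payload": {"steps": [0, -0.045, 0, 0, 0, -0.09, 0, 0, 0, -0.12, 0, 0, 0, -0.12, 0, 0, 0, -0.12, 0, 0]}}

```text
time: 28.25
ee_pos: [0.4053, 0.0987, 0.1786]
ee_rot: [0.0, 0.999, 0.052, -0.0]
ft_force: [-0.8, -0.1, 0.1]
grip_width: 0.0702
grasp_force: 0.0
```

```bash
cat >> m.py <<'E'
q=cv2.minAreaRect(top_shape(f,(362,262,405,312),165,.084));print("fluted?",np.round(q[0],4),np.round(q[1],4))
cv2.imwrite("pics/d.png",cv2.resize(f["color"][240:330,300:460],(800,450)))
s=bot.grab_frame("side");cv2.imwrite("pics/e.png",cv2.resize(s["color"][120:320,180:420],(720,600)))
E
python3 m.py
```

```text
square [ 0.4371 -0.1191] [0.0536 0.0538] 5.7 board: [-0.0022  0.1004]
round [ 0.4476 -0.2193] [0.0634 0.0631] 45.6 board: [-0.002  -0.0004]
bar [ 0.4583 -0.3104] [0.0874 0.0376] 5.8 board: [-0.0006 -0.0921]
fluted? [ 0.4458 -0.2118] [0.0612 0.061 ]
```

View pics/d.png

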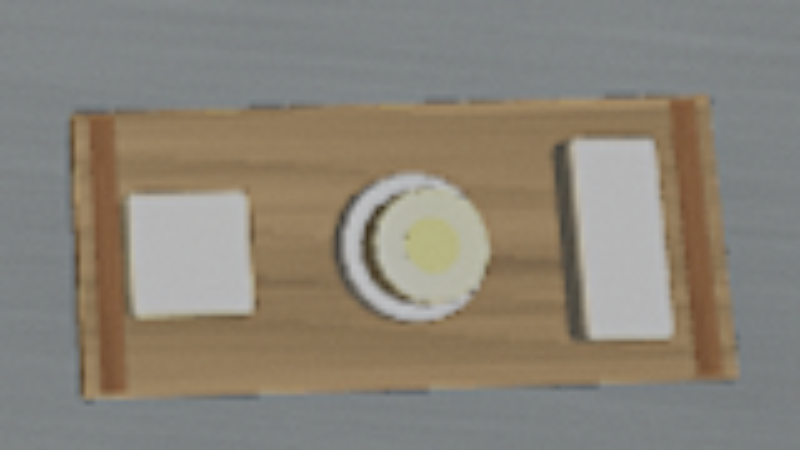

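View pics/e.png

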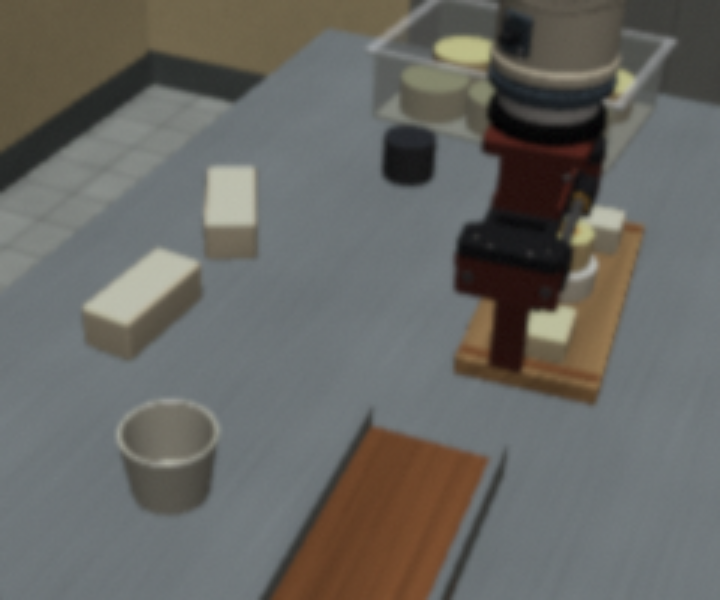

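The fluted cheese stands upright on the round one, with its dimple at (432,246) in the crop and the whole row intact. One check of its centring, then I'll hand in.

```bash
python3 - <<'E'
from h import *
f=bot.grab_frame("top");h=cv2.cvtColor(f["color"],cv2.COLOR_BGR2HSV)[265:312,365:402]
g=(h[...,1]>12)&(h[...,1]<65)&(h[...,2]>165);d=(h[...,1]>=55)&(h[...,2]>165)
for m in(g,d):
    v,u=np.nonzero(m);print(len(u),np.round(cast(f,(u.min()+u.max())/2+365,(v.min()+v.max())/2+265,.084),4))
print(cast(f,386,288.8,.084))
E
```

```text
323 [ 0.4441 -0.2192  0.084 ]
91 [ 0.4499 -0.2256  0.084 ]
[ 0.44666172 -0.21918918  0.084     ]
```

```bash
python3 -c "
from cell import bot
print(bot.close_job())"
```

```text
the job is handed in; nothing more can be done
None
```

The tasting board is made up and handed in after about 28 s of robot time: square, round and bar in one row, within about 2 mm of plan and with about 4 cm between them, and the fluted cheese upright on the round, centred to about 2 mm (its colour masks didn't isolate it cleanly, so I judged that from a pixel read off the picture).

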